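# Unscrew a jar lid at the food pantry's checking table

### The arm

A 6-joint arm with a two-finger parallel gripper is mounted at the origin on the work surface. World frame = base frame: x ahead of the robot, y to its left, z up, the work surface at z = 0. Lengths are in m, angles in rad, forces in N, time in s.
With the tool pointing down it reaches from about 0.35 to 0.85 m from the base axis. Payload 8.1 kg.
Tool frame: the origin (TCP) lies midway between the tips of the shut fingers; the grasp point (between the pads) lies 19 mm behind it (env.tcp_to_grasp is the z of the grasp point in the tool frame, in m); z points along the fingers, y is the line along which they close (so a half turn about z gives the same grasp; the last joint's range is limited). The gripper opens to 85 mm and grips with 20 to 120 N. Pads are 22 mm wide; open, the fingers measure 114 mm over their backs; the gripper's body (76 mm by 85 mm) begins 54 mm behind the grasp point. The pads swing forward as they close: fully open they stand 13 mm farther back than shut.
Start: joints at [-1.375, 0.13, 1.488, -0, 1.523, -0.085], TCP at [0.166, -0.576, 0.231] pointing down, gripper open.
Joint ranges: [-2.96, 2.96], [-0.89, 2.26], [0.02, 2.5], [-1.34, 4.48], [0, 2.73], [-2.66, 2.66]. Speed limits (rad/s): [2.39, 2.39, 2.79, 3.14, 3.14, 3.14].

### API

Orientations are given as a 3x3 rotation matrix whose columns are the frame's x, y, z axes.
In Python, from rig import status, optics, workorder, env gives the robot as it stands.
- The arm moves only by the tool servo_tool, never from a script. Its argument "commands" is a list of rows, each an object of numbers: "tx", "ty", "tz": the shift along the tool's x, y, z in m; "wx", "wy", "wz": the turn, a rotation vector about the tool's x, y, z in rad; "jaw": the opening, from 0 (shut) to 1 (fully open). A call has 1 to 20 rows; each row is the pose to reach, as a shift and turn from the pose commanded when the call began, along the tool's axes at that moment; what a row does not reach only later rows make up. A row lasts 1/8 s, in which the tool goes at most 62.5 mm and 10.7 degrees, less where a joint would pass 70% of its speed; a pose out of reach is approached as far as the arm can. A call with a gripper value outside its range is refused whole. The fingers move at their own pace and stop on an object; "squeeze" is the grip in N (left out, the last holds). Time passes only in rows, so rows that repeat a pose let the fingers close. It gives the time, the measured TCP pose, the force, the opening and the grip force at its end, in the units of the state.
- status.read_state(): the state, without advancing time (a new reading comes with each control period).
- optics.snapshot(name): name is "side" or "top" or "wrist"; returns a dict with "pixels" (384x512x3 uint8, blue, green, red), "intrinsics" (3x3 intrinsics, pixels), "origin" and "rotation" of the camera in the world. Camera axes: x right, y down, z forward; pixel columns grow to the right and rows downward; lengths in m; the calibration is good to about 2 mm. A picture is of the moment at which its call begins. There is no depth.
- workorder.close_job(): hands the job in; it is judged then, once.
The state is a dict: "time_s": time; "joint_pos": joint angles; "joint_velocities": joint speeds; "joint_torque": joint torques, N m; "ee_pos": TCP position; "tool_rot": TCP orientation; "ft_force": force on the tool from outside, world axes, zero at the start; "wrist_torque": the same for the moment, N m; "gripper_width": finger opening in m; "finger_force": force on a finger pad.
Only numpy, scipy, OpenCV 4.12 (cv2) and the standard library are available. Lean on these libraries where they do the work, as an engineer would, in place of code of your own. Each camera call takes 0.05 s, during which the arm holds its last target. There are 200 camera calls.

### The job

The short jar clamped in the wooden holder needs its inner seal checked: unscrew its lid, lift it off and set it down flat, top side up, in the shallow cardboard tray. Do not drop the lid into the tray, and leave the tall jar standing where it is.

Things in the scene. Friction and masses are not known exactly. Their poses are not given: they have to be found in the camera images.
- lid: White ribbed plastic screw lid on the short jar, diameter 60 mm, height 24 mm, hollow below, 30 to 60 g. Origin: centre of its open underside, z up; screwed on, that is 122 mm above the table. Turns easily, without rising: counter-clockwise from above it is free after 55 to 65 degrees, a stop follows at about 90. Turn it about 78, then lift it straight up (clear after 25 mm).
- jar: Short tan jar, diameter 72 mm, fixed in a wooden holder (board 100 x 100 x 12 mm, two jaws 68 mm high), left or right of the tray; it cannot move or turn. Origin: on the table under the jar's axis, z up. Shoulder slopes in from 100 to 112 mm height; the neck, 52 mm over its short coarse right-hand thread, ends at 142 mm with a foil seal. The thread holds the lid down until it is free.
- tray: Shallow open cardboard tray, 170 x 170 mm outside, walls 4 mm thick and 30 mm high, floor 4 mm thick, fixed to the table between the two jars. Origin at the centre of its underside, x and y along its sides.
- tall_jar: Tall tan jar with a like white lid, 72 mm in diameter, 184 mm high, 0.7 kg, standing loose on the table on the other side of the tray; to be left alone. Origin at the centre of its underside.
Things that resemble listed ones, but are neither listed nor needed, are in the scene too. Several things have the shape of the lid; the one meant has the colours described above.

How it is judged:
By the outcome, as a careful person would: the job done as asked, in the order asked, and still so for the second after the job is handed in, with the robot touching nothing.
It also fails if it takes over 48 s, if anything falls off the work surface, if the arm or the gripper's body presses on something with over 40 N, if the wrist force passes 120 N, or if a joint passes its speed limit or range.

## Working session

There is one attempt and no reset: what is moved stays moved. The work goes in short steps, Python scripts to look and compute and a tool call to move; the robot and the scene stay as the last step left them, time stands still between calls to the robot, and variables do not carry over. Pictures are saved under pics/ and viewed, at most 10 in all, crops included, and the job is handed in when it is done.

Besides the shell and the picture viewer there is one more tool, called after "Call:" in YAML: its name, and indented under it one key for each argument. servo_tool: Moves the arm, as the interface text tells. Its arguments: {"type":"object","properties":{"commands":{"type":"array"},"squeeze":{"type":"number"}},"required":["commands"]}

```bash
mkdir -p pics; cat > h.py <<'E'
import numpy as np, cv2
from rig import status, optics, workorder, env
def ray(s,u,v):
    K=np.array(s["intrinsics"]);R=np.array(s["rotation"]);return np.array(s["origin"]),R@np.linalg.inv(K)@np.array([u,v,1.])
def onplane(s,u,v,z):
    o,d=ray(s,u,v);return o+d*(z-o[2])/d[2]
def proj(s,p):
    K=np.array(s["intrinsics"]);R=np.array(s["rotation"]);q=K@(R.T@(np.array(p)-np.array(s["origin"])));return q[:2]/q[2]
E
python3 - <<'E'
from h import *
a=optics.snapshot("top");b=optics.snapshot("side")
cv2.imwrite("pics/top.png",a["pixels"]);cv2.imwrite("pics/side.png",b["pixels"])
print(a["origin"],np.round(a["rotation"],3),b["origin"],env.tcp_to_grasp)
st=status.read_state();print(np.round(st["tool_rot"],3),st["time_s"])
E
```

```text
[0.40615601 0.03846094 0.88832825] [[-0.029 -0.991  0.133]
 [-0.999  0.027 -0.017]
 [ 0.014 -0.133 -0.991]] [ 0.30418087 -0.61078471  0.59584383] -0.0187
[[ 0.961  0.277 -0.   ]
 [ 0.277 -0.961  0.002]
 [ 0.    -0.002 -1.   ]] 0.1
```

View pics/top.png

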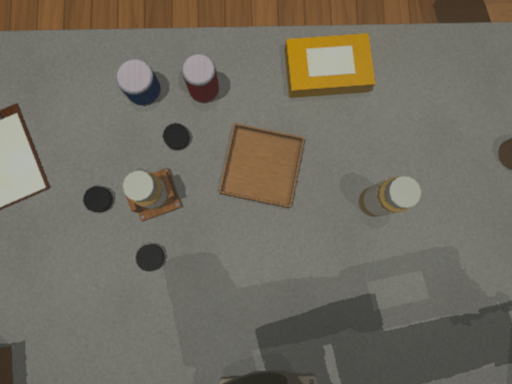

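View pics/side.png

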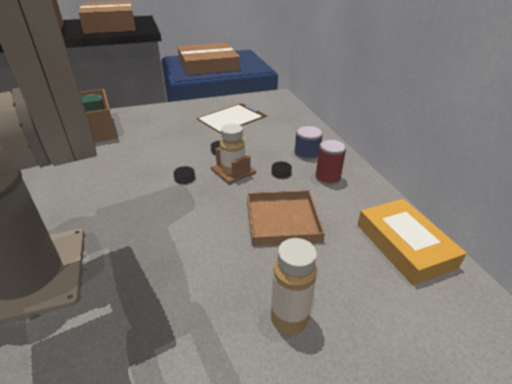

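The top view shows the short jar's white lid at about (140,185) in the holder, with the tray at (262,165). The tall jar's lid is at (405,192), and the decoy black lids lie around the holder. Next I'll measure these positions.

```bash
python3 - <<'E'
from h import *
import types
a=optics.snapshot("top");b=optics.snapshot("side")
def white(s,x0,y0,x1,y1):
    im=s["pixels"];h=cv2.cvtColor(im,cv2.COLOR_BGR2HSV)
    m=((h[...,1]<45)&(h[...,2]>150)).astype(np.uint8);k=np.zeros_like(m);k[y0:y1,x0:x1]=1;m*=k
    c=max(cv2.findContours(m,0,2)[0],key=cv2.contourArea);return c
for s,box,z in((a,(115,160,175,215),.146),(a,(380,165,430,215),.184)):
    c=white(s,*box);(u,v),r=cv2.minEnclosingCircle(c);M=cv2.moments(c);print(u,v,r,cv2.boundingRect(c),onplane(s,u,v,z),M["m10"]/M["m00"],M["m01"]/M["m00"])
c=white(b,210,115,255,145);print(cv2.boundingRect(c))
im=a["pixels"];h=cv2.cvtColor(im,cv2.COLOR_BGR2HSV)
m=((h[...,0]<25)&(h[...,1]>80)).astype(np.uint8);m[:, :210]=0;m[:110]=0;m[220:]=0;m[:,320:]=0
c=max(cv2.findContours(m,0,2)[0],key=cv2.contourArea);r=cv2.minAreaRect(c);bp=cv2.boxPoints(r);print(r)
P=np.array([onplane(a,*q,.03) for q in bp]);print(P,P.mean(0));d=P[1]-P[0];print(np.linalg.norm(d),np.degrees(np.arctan2(d[1],d[0])))
m=((h[...,0]<25)&(h[...,1]>80)).astype(np.uint8)*255
cr=cv2.resize(im[150:230,110:200],(720,640)[:2] and (675,600),interpolation=cv2.INTER_CUBIC);cv2.imwrite("pics/crop.png",cr)
p=onplane(a,140,185,.146)
print("proj side",proj(b,p), status.read_state()["time_s"])
E
```

```text
137.67449951171875 185.2852325439453 14.851465225219727 (123, 171, 30, 29) [0.52332971 0.25338507 0.146     ] 137.51729559748426 185.08647798742138
404.83111572265625 191.77484130859375 15.544729232788086 (390, 177, 31, 30) [ 0.4912969  -0.26543556  0.184     ] 405.00220750551875 191.4831984302183
(210, 115, 45, 30)
((261.7069091796875, 165.01724243164062), (73.70024871826172, 72.1551742553711), 11.888657569885254)
[[ 0.51932041  0.10158023  0.03      ]
 [ 0.68715692  0.06358718  0.03      ]
 [ 0.64590857 -0.10593063  0.03      ]
 [ 0.4796085  -0.06367256  0.03      ]] [ 0.5829986  -0.00110894  0.03      ]
0.17208301774510482 -12.75504121378257
proj side [231.66796108 128.67785288] 0.2
```

View pics/crop.png

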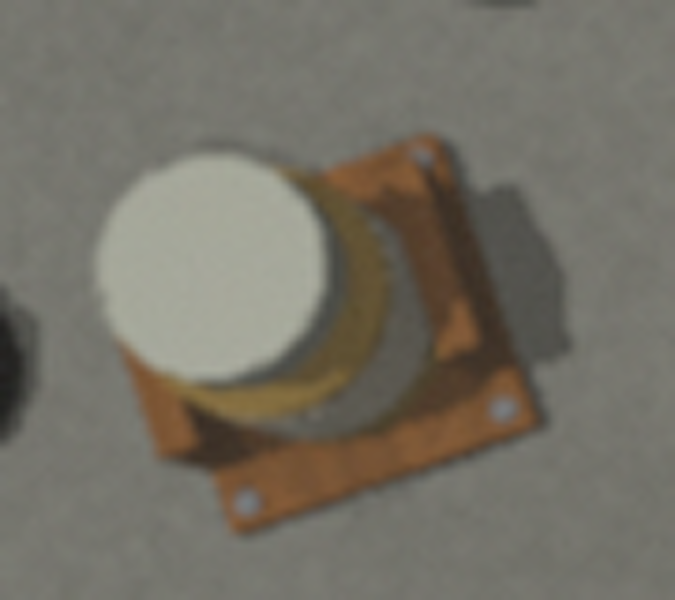

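The white lid is at about (0.523, 0.253), with its top at z = 0.146. The tray centre is at (0.583, 0.0). I'll keep the current yaw and go above the lid by way of a waypoint.

Call:
servo_tool:
  commands:
    - {"tx": 0.343,"ty": -0.345,"tz": -0.03,"jaw": 1}
    - {"tx": 0.343,"ty": -0.345,"tz": -0.03}
    - {"tx": 0.343,"ty": -0.345,"tz": -0.03}
    - {"tx": 0.343,"ty": -0.345,"tz": -0.03}
    - {"tx": 0.343,"ty": -0.345,"tz": -0.03}
    - {"tx": 0.343,"ty": -0.345,"tz": -0.03}
    - {"tx": 0.343,"ty": -0.345,"tz": -0.03}
    - {"tx": 0.573,"ty": -0.698,"tz": -0.03}
    - {"tx": 0.573,"ty": -0.698,"tz": -0.03}
    - {"tx": 0.573,"ty": -0.698,"tz": -0.03}
    - {"tx": 0.573,"ty": -0.698,"tz": -0.03}
    - {"tx": 0.573,"ty": -0.698,"tz": -0.03}
    - {"tx": 0.573,"ty": -0.698,"tz": -0.03}
    - {"tx": 0.573,"ty": -0.698,"tz": -0.03}
    - {"tx": 0.573,"ty": -0.698,"tz": -0.03}
    - {"tx": 0.573,"ty": -0.698,"tz": -0.03}
    - {"tx": 0.573,"ty": -0.698,"tz": -0.03}
    - {"tx": 0.573,"ty": -0.698,"tz": -0.03}

```text
invalid input
```

```bash
python3 - <<'E'
from h import *
w=optics.snapshot("wrist");cv2.imwrite("pics/w1.png",w["pixels"])
h=cv2.cvtColor(w["pixels"],cv2.COLOR_BGR2HSV)
m=((h[...,1]<45)&(h[...,2]>140)).astype(np.uint8)
for c in sorted(cv2.findContours(m,0,2)[0],key=cv2.contourArea)[-3:]:
    (u,v),r=cv2.minEnclosingCircle(c);print(u,v,r,cv2.boundingRect(c),onplane(w,u,v,.146))
st=status.read_state();print(np.round(st["tool_rot"],3),st["ee_pos"],st["joint_pos"],st["time_s"])
print(np.round(w["origin"],3),np.round(w["rotation"],2))
E
```

```text
298.5 248.0 30.64728546142578 (268, 230, 62, 46) [ 0.13033719 -0.6267731   0.146     ]
115.0627670288086 258.2274169921875 119.63908386230469 (0, 179, 217, 163) [ 0.07210838 -0.46418376  0.146     ]
351.28948974609375 59.20086669921875 159.87286376953125 (202, 0, 310, 189) [ 0.2926516  -0.61380467  0.146     ]
[[ 0.961  0.277 -0.   ]
 [ 0.277 -0.961  0.001]
 [ 0.    -0.001 -1.   ]] [ 0.16625066 -0.57622451  0.23078193] [-1.37538639e+00  1.30774048e-01  1.48872170e+00  5.06772840e-06
  1.52302310e+00 -8.54132654e-02] 0.25
[ 0.241 -0.555  0.372] [[ 0.28 -0.92 -0.29]
 [-0.96 -0.26 -0.08]
 [-0.    0.3  -0.95]]
```

View pics/w1.png

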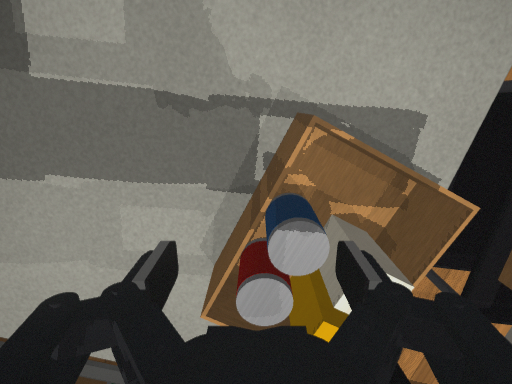

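The call was refused. The wrist picture shows only a box with cans under the start pose, since the arm has not moved. I'll try again with every key in each row.

Call:
servo_tool:
  commands:
    - {"tx": 0,"ty": 0,"tz": -0.03,"wx": 0,"wy": 0,"wz": 0,"jaw": 1}
    - {"tx": 0.343,"ty": -0.345,"tz": -0.03,"wx": 0,"wy": 0,"wz": 0,"jaw": 1}
    - {"tx": 0.343,"ty": -0.345,"tz": -0.03,"wx": 0,"wy": 0,"wz": 0,"jaw": 1}
    - {"tx": 0.343,"ty": -0.345,"tz": -0.03,"wx": 0,"wy": 0,"wz": 0,"jaw": 1}
    - {"tx": 0.343,"ty": -0.345,"tz": -0.03,"wx": 0,"wy": 0,"wz": 0,"jaw": 1}
    - {"tx": 0.343,"ty": -0.345,"tz": -0.03,"wx": 0,"wy": 0,"wz": 0,"jaw": 1}
    - {"tx": 0.343,"ty": -0.345,"tz": -0.03,"wx": 0,"wy": 0,"wz": 0,"jaw": 1}
    - {"tx": 0.343,"ty": -0.345,"tz": -0.03,"wx": 0,"wy": 0,"wz": 0,"jaw": 1}
    - {"tx": 0.573,"ty": -0.698,"tz": -0.03,"wx": 0,"wy": 0,"wz": 0,"jaw": 1}
    - {"tx": 0.573,"ty": -0.698,"tz": -0.03,"wx": 0,"wy": 0,"wz": 0,"jaw": 1}
    - {"tx": 0.573,"ty": -0.698,"tz": -0.03,"wx": 0,"wy": 0,"wz": 0,"jaw": 1}
    - {"tx": 0.573,"ty": -0.698,"tz": -0.03,"wx": 0,"wy": 0,"wz": 0,"jaw": 1}
    - {"tx": 0.573,"ty": -0.698,"tz": -0.03,"wx": 0,"wy": 0,"wz": 0,"jaw": 1}
    - {"tx": 0.573,"ty": -0.698,"tz": -0.03,"wx": 0,"wy": 0,"wz": 0,"jaw": 1}
    - {"tx": 0.573,"ty": -0.698,"tz": -0.03,"wx": 0,"wy": 0,"wz": 0,"jaw": 1}
    - {"tx": 0.573,"ty": -0.698,"tz": -0.03,"wx": 0,"wy": 0,"wz": 0,"jaw": 1}
    - {"tx": 0.573,"ty": -0.698,"tz": -0.03,"wx": 0,"wy": 0,"wz": 0,"jaw": 1}
    - {"tx": 0.573,"ty": -0.698,"tz": -0.03,"wx": 0,"wy": 0,"wz": 0,"jaw": 1}
  squeeze: 40

```text
time_s: 2.5
ee_pos: [0.5232, 0.2523, 0.261]
tool_rot: [[0.961, 0.277, -0.001], [0.277, -0.961, -0.001], [-0.001, 0.0, -1.0]]
ft_force: [-0.0, 0.2, -1.0]
gripper_width: 0.0852
finger_force: 0.0
```

```bash
python3 - <<'E'
from h import *
w=optics.snapshot("wrist");cv2.imwrite("pics/w2.png",w["pixels"])
h=cv2.cvtColor(w["pixels"],cv2.COLOR_BGR2HSV)
m=((h[...,1]<45)&(h[...,2]>140)).astype(np.uint8)
for c in sorted(cv2.findContours(m,0,2)[0],key=cv2.contourArea)[-3:]:
    (u,v),r=cv2.minEnclosingCircle(c);print(u,v,r,cv2.boundingRect(c),onplane(w,u,v,.146))
st=status.read_state();print(st["ee_pos"],np.round(st["joint_pos"],2),st["time_s"])
E
```

```text
119.5 235.0 3.3542017936706543 (117, 232, 5, 7) [0.43528222 0.3752576  0.146     ]
255.5177001953125 185.81922912597656 30.280588150024414 (226, 157, 56, 59) [0.5254857  0.25419221 0.146     ]
34.25 51.0 61.43349838256836 (0, 0, 81, 103) [0.58806771 0.46749251 0.146     ]
[0.52328726 0.25196191 0.26125801] [ 0.36  0.07  1.5  -0.    1.57  1.65] 2.55
```

View pics/w2.png

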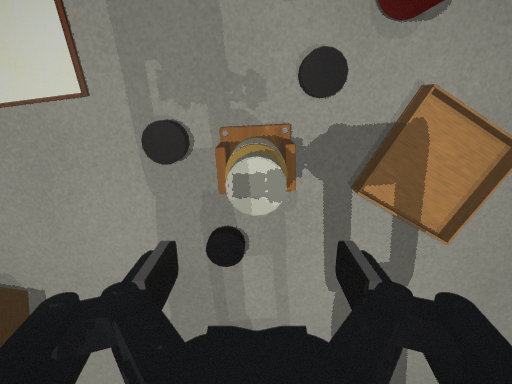

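The wrist view shows the white lid centred between the fingers at about (255,186), which is about (0.525, 0.254). I'll descend and close.

Call:
servo_tool:
  commands:
    - {"tx": 0.0015,"ty": -0.0013,"tz": 0.04,"wx": 0,"wy": 0,"wz": 0,"jaw": 1}
    - {"tx": 0.0015,"ty": -0.0013,"tz": 0.08,"wx": 0,"wy": 0,"wz": 0,"jaw": 1}
    - {"tx": 0.0015,"ty": -0.0013,"tz": 0.11,"wx": 0,"wy": 0,"wz": 0,"jaw": 1}
    - {"tx": 0.0015,"ty": -0.0013,"tz": 0.13,"wx": 0,"wy": 0,"wz": 0,"jaw": 1}
    - {"tx": 0.0015,"ty": -0.0013,"tz": 0.14,"wx": 0,"wy": 0,"wz": 0,"jaw": 1}
    - {"tx": 0.0015,"ty": -0.0013,"tz": 0.149,"wx": 0,"wy": 0,"wz": 0,"jaw": 1}
    - {"tx": 0.0015,"ty": -0.0013,"tz": 0.149,"wx": 0,"wy": 0,"wz": 0,"jaw": 1}
    - {"tx": 0.0015,"ty": -0.0013,"tz": 0.149,"wx": 0,"wy": 0,"wz": 0,"jaw": 0.8}
    - {"tx": 0.0015,"ty": -0.0013,"tz": 0.149,"wx": 0,"wy": 0,"wz": 0,"jaw": 0.6}
    - {"tx": 0.0015,"ty": -0.0013,"tz": 0.149,"wx": 0,"wy": 0,"wz": 0,"jaw": 0.6}
    - {"tx": 0.0015,"ty": -0.0013,"tz": 0.149,"wx": 0,"wy": 0,"wz": 0,"jaw": 0.6}
    - {"tx": 0.0015,"ty": -0.0013,"tz": 0.149,"wx": 0,"wy": 0,"wz": 0,"jaw": 0.6}
  squeeze: 40

```text
time_s: 4.05
ee_pos: [0.5252, 0.2549, 0.1136]
tool_rot: [[0.961, 0.277, 0.002], [0.277, -0.961, 0.001], [0.002, -0.0, -1.0]]
ft_force: [-2.6, -0.9, 5.0]
gripper_width: 0.0596
finger_force: 42.8
```

```bash
python3 - <<'E'
from h import *
w=optics.snapshot("side")
cv2.imwrite("pics/s2.png",cv2.resize(w["pixels"][70:200,160:300],(560,520),interpolation=cv2.INTER_CUBIC))
st=status.read_state();print(st["ee_pos"],st["ft_force"],st["wrist_torque"],st["gripper_width"],st["finger_force"])
E
```

```text
[0.52520996 0.25487231 0.11360946] [-1.2649065  -0.95192338  5.20186444] [-0.18358273  0.18485477 -0.05015553] 0.0595278826022233 42.83374694945451
```

View pics/s2.png

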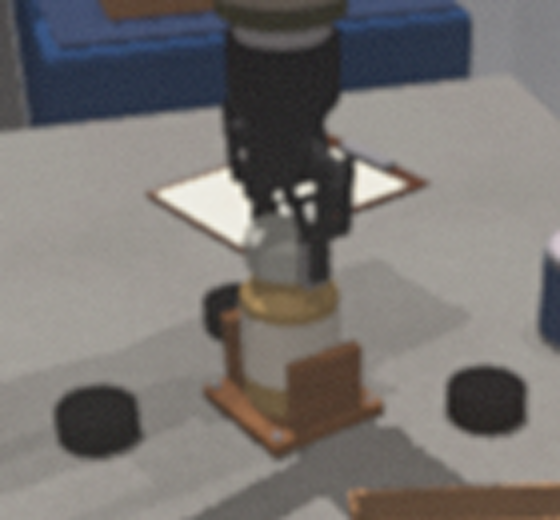

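The lid is gripped at 59.5 mm with low wrist forces. I'll turn it 78° counter-clockwise, which is -wz.

Call:
servo_tool:
  commands:
    - {"tx": 0,"ty": -0.001,"tz": 0,"wx": 0,"wy": 0,"wz": -0.05,"jaw": 0.6}
    - {"tx": 0,"ty": -0.001,"tz": 0,"wx": 0,"wy": 0,"wz": -0.15,"jaw": 0.6}
    - {"tx": 0,"ty": -0.001,"tz": 0,"wx": 0,"wy": 0,"wz": -0.25,"jaw": 0.6}
    - {"tx": 0,"ty": -0.001,"tz": 0,"wx": 0,"wy": 0,"wz": -0.35,"jaw": 0.6}
    - {"tx": 0,"ty": -0.001,"tz": 0,"wx": 0,"wy": 0,"wz": -0.45,"jaw": 0.6}
    - {"tx": 0,"ty": -0.001,"tz": 0,"wx": 0,"wy": 0,"wz": -0.55,"jaw": 0.6}
    - {"tx": 0,"ty": -0.001,"tz": 0,"wx": 0,"wy": 0,"wz": -0.65,"jaw": 0.6}
    - {"tx": 0,"ty": -0.001,"tz": 0,"wx": 0,"wy": 0,"wz": -0.75,"jaw": 0.6}
    - {"tx": 0,"ty": -0.001,"tz": 0,"wx": 0,"wy": 0,"wz": -0.85,"jaw": 0.6}
    - {"tx": 0,"ty": -0.001,"tz": 0,"wx": 0,"wy": 0,"wz": -0.95,"jaw": 0.6}
    - {"tx": 0,"ty": -0.001,"tz": 0,"wx": 0,"wy": 0,"wz": -1.05,"jaw": 0.6}
    - {"tx": 0,"ty": -0.001,"tz": 0,"wx": 0,"wy": 0,"wz": -1.15,"jaw": 0.6}
    - {"tx": 0,"ty": -0.001,"tz": 0,"wx": 0,"wy": 0,"wz": -1.25,"jaw": 0.6}
    - {"tx": 0,"ty": -0.001,"tz": 0,"wx": 0,"wy": 0,"wz": -1.33,"jaw": 0.6}
    - {"tx": 0,"ty": -0.001,"tz": 0,"wx": 0,"wy": 0,"wz": -1.36,"jaw": 0.6}
    - {"tx": 0,"ty": -0.001,"tz": 0,"wx": 0,"wy": 0,"wz": -1.36,"jaw": 0.6}
  squeeze: 40

```text
time_s: 6.1
ee_pos: [0.5251, 0.2554, 0.1135]
tool_rot: [[-0.07, 0.998, 0.002], [0.998, 0.07, -0.0], [-0.0, 0.002, -1.0]]
ft_force: [0.0, -2.7, 5.3]
gripper_width: 0.0595
finger_force: 42.7
```

```bash
python3 - <<'E'
from h import *
st=status.read_state();print(st["ee_pos"],st["ft_force"],st["wrist_torque"],st["gripper_width"],st["finger_force"],st["joint_pos"][5])
E
```

```text
[0.52507586 0.25538899 0.11350712] [ 0.03127715 -2.74057522  5.25189268] [-0.35670919  0.02014752 -0.03009966] 0.05947988143670756 42.74052089820543 0.2952769085743273
```

Call:
servo_tool:
  commands:
    - {"tx": 0,"ty": 0,"tz": -0.002,"wx": 0,"wy": 0,"wz": 0,"jaw": 0.6}
    - {"tx": 0,"ty": 0,"tz": -0.005,"wx": 0,"wy": 0,"wz": 0,"jaw": 0.6}
    - {"tx": 0,"ty": 0,"tz": -0.008,"wx": 0,"wy": 0,"wz": 0,"jaw": 0.6}
  squeeze: 40

```text
time_s: 6.48
ee_pos: [0.5241, 0.2557, 0.1203]
tool_rot: [[-0.07, 0.998, -0.0], [0.998, 0.07, 0.0], [0.0, -0.0, -1.0]]
ft_force: [-0.2, -0.1, -0.7]
gripper_width: 0.0597
finger_force: 43.0
```

The thread is free: there is no resistance to the lift. The fingertips reach slightly below the rim, so I'll seat the lid back, regrip it about 5 mm higher and lift again. That way the lid itself can touch the tray floor.

Call:
servo_tool:
  commands:
    - {"tx": 0,"ty": 0,"tz": 0.004,"wx": 0,"wy": 0,"wz": 0,"jaw": 0.6}
    - {"tx": 0,"ty": 0,"tz": 0.0075,"wx": 0,"wy": 0,"wz": 0,"jaw": 0.6}
    - {"tx": 0,"ty": 0,"tz": 0.0075,"wx": 0,"wy": 0,"wz": 0,"jaw": 0.6}
    - {"tx": 0,"ty": 0,"tz": 0.0075,"wx": 0,"wy": 0,"wz": 0,"jaw": 0.8}
    - {"tx": 0,"ty": 0,"tz": 0.0075,"wx": 0,"wy": 0,"wz": 0,"jaw": 0.8}
    - {"tx": 0,"ty": 0,"tz": 0.005,"wx": 0,"wy": 0,"wz": 0,"jaw": 0.8}
    - {"tx": 0,"ty": 0,"tz": 0.0025,"wx": 0,"wy": 0,"wz": 0,"jaw": 0.8}
    - {"tx": 0,"ty": 0,"tz": 0.0025,"wx": 0,"wy": 0,"wz": 0,"jaw": 0.8}
    - {"tx": 0,"ty": 0,"tz": 0.0025,"wx": 0,"wy": 0,"wz": 0,"jaw": 0.6}
    - {"tx": 0,"ty": 0,"tz": 0.0025,"wx": 0,"wy": 0,"wz": 0,"jaw": 0.6}
    - {"tx": 0,"ty": 0,"tz": 0.0025,"wx": 0,"wy": 0,"wz": 0,"jaw": 0.6}
    - {"tx": 0,"ty": 0,"tz": 0.0025,"wx": 0,"wy": 0,"wz": 0,"jaw": 0.6}
  squeeze: 40

```text
time_s: 7.98
ee_pos: [0.5246, 0.2557, 0.1184]
tool_rot: [[-0.07, 0.998, 0.001], [0.998, 0.07, 0.0], [0.0, 0.001, -1.0]]
ft_force: [-1.1, 0.4, 5.4]
gripper_width: 0.0598
finger_force: 43.5
```

Call:
servo_tool:
  commands:
    - {"tx": 0,"ty": 0,"tz": -0.005,"wx": 0,"wy": 0,"wz": 0,"jaw": 0.6}
    - {"tx": 0,"ty": 0,"tz": -0.012,"wx": 0,"wy": 0,"wz": 0,"jaw": 0.6}
    - {"tx": 0,"ty": 0,"tz": -0.02,"wx": 0,"wy": 0,"wz": 0,"jaw": 0.6}
    - {"tx": 0,"ty": 0,"tz": -0.028,"wx": 0,"wy": 0,"wz": 0,"jaw": 0.6}
    - {"tx": 0,"ty": 0,"tz": -0.04,"wx": 0,"wy": 0,"wz": 0,"jaw": 0.6}
    - {"tx": 0,"ty": 0,"tz": -0.06,"wx": 0,"wy": 0,"wz": 0,"jaw": 0.6}
    - {"tx": 0,"ty": 0,"tz": -0.07,"wx": 0,"wy": 0,"wz": 0,"jaw": 0.6}
    - {"tx": 0,"ty": 0,"tz": -0.07,"wx": 0,"wy": 0,"wz": 0,"jaw": 0.6}
  squeeze: 40

```text
time_s: 8.98
ee_pos: [0.5251, 0.2559, 0.1896]
tool_rot: [[-0.07, 0.998, 0.003], [0.998, 0.07, 0.001], [0.001, 0.003, -1.0]]
ft_force: [0.1, -0.3, -1.2]
gripper_width: 0.0593
finger_force: 43.0
```

```bash
python3 - <<'E'
from h import *
w=optics.snapshot("side")
cv2.imwrite("pics/s3.png",cv2.resize(w["pixels"][60:190,160:300],(560,520),interpolation=cv2.INTER_CUBIC))
st=status.read_state();print(st["ee_pos"],st["ft_force"],st["wrist_torque"],st["gripper_width"],st["finger_force"])
R=np.array(st["tool_rot"]);print(R.T@(np.array([.583,-.001,.19])-st["ee_pos"]))
E
```

```text
[0.52452756 0.25572536 0.18836421] [ 1.17157166  0.50072564 -0.87745565] [ 0.09369861 -0.0427241  -0.00320415] 0.059436991377342624 43.02914220839739
[-0.26018732  0.04036521 -0.00167984]
```

View pics/s3.png

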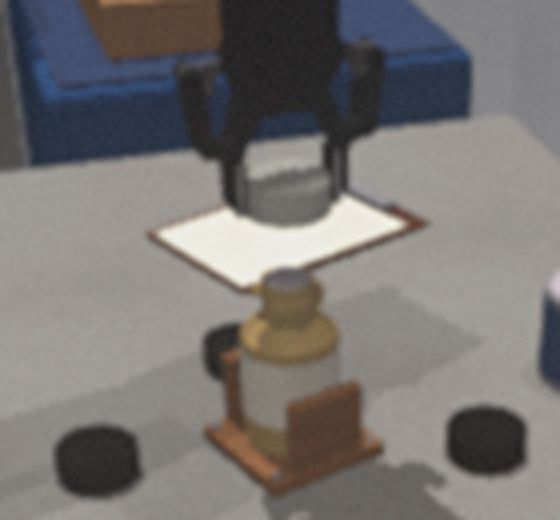

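The side view shows the lid held level just above the bare neck, with the fingertips about flush with the rim. Next I'll move over the tray and start down.

Call:
servo_tool:
  commands:
    - {"tx": -0.03,"ty": 0.005,"tz": 0,"wx": 0,"wy": 0,"wz": 0,"jaw": 0.6}
    - {"tx": -0.07,"ty": 0.011,"tz": 0,"wx": 0,"wy": 0,"wz": 0,"jaw": 0.6}
    - {"tx": -0.11,"ty": 0.017,"tz": 0,"wx": 0,"wy": 0,"wz": 0,"jaw": 0.6}
    - {"tx": -0.15,"ty": 0.023,"tz": 0,"wx": 0,"wy": 0,"wz": 0,"jaw": 0.6}
    - {"tx": -0.19,"ty": 0.03,"tz": 0,"wx": 0,"wy": 0,"wz": 0,"jaw": 0.6}
    - {"tx": -0.23,"ty": 0.036,"tz": 0,"wx": 0,"wy": 0,"wz": 0,"jaw": 0.6}
    - {"tx": -0.25,"ty": 0.04,"tz": 0,"wx": 0,"wy": 0,"wz": 0,"jaw": 0.6}
    - {"tx": -0.26,"ty": 0.04,"tz": 0,"wx": 0,"wy": 0,"wz": 0,"jaw": 0.6}
    - {"tx": -0.26,"ty": 0.04,"tz": 0,"wx": 0,"wy": 0,"wz": 0,"jaw": 0.6}
    - {"tx": -0.26,"ty": 0.04,"tz": 0.02,"wx": 0,"wy": 0,"wz": 0,"jaw": 0.6}
    - {"tx": -0.26,"ty": 0.04,"tz": 0.05,"wx": 0,"wy": 0,"wz": 0,"jaw": 0.6}
    - {"tx": -0.26,"ty": 0.04,"tz": 0.08,"wx": 0,"wy": 0,"wz": 0,"jaw": 0.6}
    - {"tx": -0.26,"ty": 0.04,"tz": 0.11,"wx": 0,"wy": 0,"wz": 0,"jaw": 0.6}
    - {"tx": -0.26,"ty": 0.04,"tz": 0.135,"wx": 0,"wy": 0,"wz": 0,"jaw": 0.6}
    - {"tx": -0.26,"ty": 0.04,"tz": 0.155,"wx": 0,"wy": 0,"wz": 0,"jaw": 0.6}
    - {"tx": -0.26,"ty": 0.04,"tz": 0.165,"wx": 0,"wy": 0,"wz": 0,"jaw": 0.6}
    - {"tx": -0.26,"ty": 0.04,"tz": 0.165,"wx": 0,"wy": 0,"wz": 0,"jaw": 0.6}
    - {"tx": -0.26,"ty": 0.04,"tz": 0.165,"wx": 0,"wy": 0,"wz": 0,"jaw": 0.6}
  squeeze: 40

```text
time_s: 11.28
ee_pos: [0.5832, -0.001, 0.0239]
tool_rot: [[-0.07, 0.998, 0.002], [0.998, 0.07, -0.0], [-0.0, 0.002, -1.0]]
ft_force: [0.3, -1.0, 0.4]
gripper_width: 0.0598
finger_force: 43.1
```

Call:
servo_tool:
  commands:
    - {"tx": 0,"ty": 0,"tz": 0.006,"wx": 0,"wy": 0,"wz": 0,"jaw": 0.6}
    - {"tx": 0,"ty": 0,"tz": 0.012,"wx": 0,"wy": 0,"wz": 0,"jaw": 0.6}
    - {"tx": 0,"ty": 0,"tz": 0.016,"wx": 0,"wy": 0,"wz": 0,"jaw": 0.6}
    - {"tx": 0,"ty": 0,"tz": 0.019,"wx": 0,"wy": 0,"wz": 0,"jaw": 0.6}
    - {"tx": 0,"ty": 0,"tz": 0.021,"wx": 0,"wy": 0,"wz": 0,"jaw": 0.6}
    - {"tx": 0,"ty": 0,"tz": 0.022,"wx": 0,"wy": 0,"wz": 0,"jaw": 0.6}
    - {"tx": 0,"ty": 0,"tz": 0.022,"wx": 0,"wy": 0,"wz": 0,"jaw": 0.6}
  squeeze: 40

```text
time_s: 12.15
ee_pos: [0.5823, -0.001, 0.0008]
tool_rot: [[-0.07, 0.998, -0.0], [0.998, 0.07, -0.0], [-0.0, -0.0, -1.0]]
ft_force: [0.1, 0.0, 0.1]
gripper_width: 0.0596
finger_force: 43.1
```

Not yet in contact, so I'll go down in 1 mm steps.

Call:
servo_tool:
  commands:
    - {"tx": 0,"ty": 0,"tz": 0.001,"wx": 0,"wy": 0,"wz": 0,"jaw": 0.6}
    - {"tx": 0,"ty": 0,"tz": 0.0015,"wx": 0,"wy": 0,"wz": 0,"jaw": 0.6}
    - {"tx": 0,"ty": 0,"tz": 0.0015,"wx": 0,"wy": 0,"wz": 0,"jaw": 0.6}
  squeeze: 40

```text
time_s: 12.52
ee_pos: [0.5826, -0.001, 0.0004]
tool_rot: [[-0.07, 0.998, 0.0], [0.998, 0.07, -0.0], [-0.0, 0.0, -1.0]]
ft_force: [-5.0, -0.0, 7.7]
gripper_width: 0.0596
finger_force: 43.8
```

The contact is at the expected height with 7.7 N. I'll release and retreat straight up.

Call:
servo_tool:
  commands:
    - {"tx": 0,"ty": 0,"tz": 0,"wx": 0,"wy": 0,"wz": 0,"jaw": 0.72}
    - {"tx": 0,"ty": 0,"tz": 0,"wx": 0,"wy": 0,"wz": 0,"jaw": 0.8}
    - {"tx": 0,"ty": 0,"tz": 0,"wx": 0,"wy": 0,"wz": 0,"jaw": 0.95}
    - {"tx": 0,"ty": 0,"tz": 0,"wx": 0,"wy": 0,"wz": 0,"jaw": 0.95}
    - {"tx": 0,"ty": 0,"tz": -0.005,"wx": 0,"wy": 0,"wz": 0,"jaw": 0.95}
    - {"tx": 0,"ty": 0,"tz": -0.015,"wx": 0,"wy": 0,"wz": 0,"jaw": 0.95}
    - {"tx": 0,"ty": 0,"tz": -0.03,"wx": 0,"wy": 0,"wz": 0,"jaw": 0.95}
    - {"tx": 0,"ty": 0,"tz": -0.06,"wx": 0,"wy": 0,"wz": 0,"jaw": 0.95}
    - {"tx": 0,"ty": 0,"tz": -0.1,"wx": 0,"wy": 0,"wz": 0,"jaw": 0.95}
    - {"tx": 0,"ty": 0,"tz": -0.15,"wx": 0,"wy": 0,"wz": 0,"jaw": 0.95}
    - {"tx": 0,"ty": 0,"tz": -0.2,"wx": 0,"wy": 0,"wz": 0,"jaw": 0.95}
    - {"tx": 0,"ty": 0,"tz": -0.25,"wx": 0,"wy": 0,"wz": 0,"jaw": 0.95}
    - {"tx": 0,"ty": 0,"tz": -0.25,"wx": 0,"wy": 0,"wz": 0,"jaw": 0.95}

```text
time_s: 14.15
ee_pos: [0.5852, -0.0012, 0.257]
tool_rot: [[-0.07, 0.997, 0.011], [0.998, 0.07, -0.001], [-0.002, 0.011, -1.0]]
ft_force: [0.6, 0.3, -0.1]
gripper_width: 0.081
finger_force: 0.0
```

```bash
python3 - <<'E'
from h import *
w=optics.snapshot("side")
cv2.imwrite("pics/s4.png",w["pixels"])
E
```

```text
(no output)
```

View pics/s4.png

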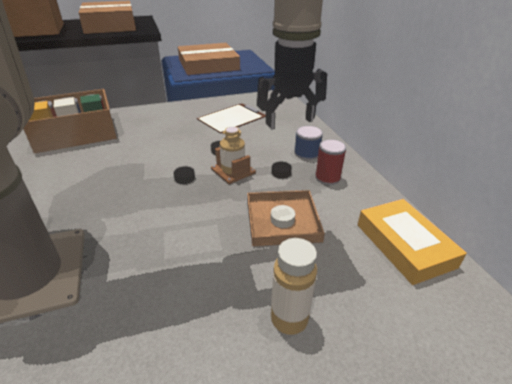

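The lid lies flat, top up, in the middle of the tray at (283,216). The tall jar is unmoved at (293,290), the short jar is open, and the gripper is well clear.

```bash
python3 -c "
from h import *
print(workorder.close_job())"
```

```text
the job is handed in; nothing more can be done
None
```

The short jar's lid is unscrewed and lying flat, top side up, in the middle of the tray; the tall jar was left standing where it was, and the job was handed in at about 14 s.

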